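# Scrap the solid casting

### The job

One of the three look-alike castings in the tipping trays came out solid and is clearly heavier than the other two: feel at the tray handles which one it is. Slide the wooden crate in front of that tray and tip the heavy casting into the crate, then let the tray back down level. The two light castings must stay in their trays, and the surface gauge, the oil can and the steel bar must be left where they are.

Things in the scene. Friction and masses are not known exactly. Their poses are not given: they have to be found in the camera images.
- rack: Grey fixed rack with three equal tipping trays in a row. Origin: on the bench under the hinge line, at the middle tray. +x: away from the robot, where trays empty; +y: along the row. Hinges 100 mm up, at y = 160 (a), 0 (b), -160 mm (c). Base plate x -147 to -2, y -250 to 250 mm. Posts 12 mm wide, 117 high at y = -240, -80, 80, 240, x -23 to 7 mm. Only tray lips reach beyond x = 7 mm.
- tray_a: Open sheet-steel tray at rack y = +160 mm, 94 mm wide (84 inside); 30 mm walls at the sides and robot's end, none at the far end. Origin: on the hinge, at the floor's top; axes as the rack's when level. Floor from x = -125 to +33 mm (lip). 0.25 kg, rests level by its weight; tips about +y, robot's end up, lip down, to at most 0.95 rad; let go, it falls back level.
- tray_b: The same tray at rack y = 0. In each of the three trays lies an aluminium casting, all alike to look at: 96 mm long, 74 mm wide, 43 mm high (a 62 mm round boss on top), its middle about 60 mm to the robot's side of the hinge. One is solid, about 0.8 kg; the other two are hollow, about 0.3 kg. The castings' poses are not given.
- tray_c: The same tray at rack y = -160 mm. A casting slides out over the lip once its tray is tipped steeply (somewhere between 20 and 50 degrees); tip to the end of the travel to be sure.
- bail_a (a point): Middle of the crossbar of tray a's bail, the arched handle fixed to the tray and standing upright over its hinge when level: a black bar 14 mm in diameter, 110 mm long along the tray's y, 110 mm from the hinge (210 mm above the bench). The casting passes below it. Pushing it away from the robot tips the tray: about 5 N starts a tray with the heavy casting, about 2.7 N one with a light casting.
- bail_b (a point): The same on tray b.
- bail_c (a point): The same on tray c.
- crate: Loose open wooden crate, empty, 150 (its x) by 170 (its y) by 60 mm high, walls 8 mm, floor 6 mm, 0.9 kg, on the bench beyond the rack, turned up to 17 degrees from the rack's axes. Origin: centre of its underside. To catch a casting, set it square to the rack with its centre 90 mm beyond the hinge line, abreast of the tray; the level lip then overhangs the crate's near rim.
- table: The wooden bench top, at z = 0.
- gauge: Surface gauge, a bystander: round base 72 mm in diameter with an upright 5 mm radius rod, 228 mm high, and a thin scriber needle reaching 55 mm to either side at 190 mm height. It stands beyond one end of the rack's row. Origin: centre of its underside.
- oiler: Green oil can, a bystander: 72 mm in diameter, 175 mm high with a thin spout leaning 45 mm out. It stands beyond the other end of the row. Origin: centre of its underside.
- bar: Dark steel bar lying on the bench beyond the crate, a bystander: 180 mm long (its y), 30 mm wide, 22 mm high. Origin: centre of its underside.
There are look-alikes about, which are no part of the job. What is meant by the crate is not pink, and is the larger of those in its own colour.

How it is judged (in metres and radians):
On the way:
1. a tray is tipped more than 17 degrees (angle between any of tray_a, tray_b, tray_c's own z axis and vertical above 0.3 rad), for 0.1 s.
At the end, for the whole second after the job is handed in: The crate stands flat on the bench at rest and its weight on the bench (15.7 to 18.1 N; empty 8.8 N) shows that it holds the heavy casting and nothing else; one tray is empty and untouched, the other two still carry their castings; all three trays are back within 0.08 rad of level (contact force between crate and table between 15.7 and 18.1 N and angle between crate's own z axis and vertical below 0.1 rad and ((contact force between tray_a and anything else below 0.5 N and contact force between each of tray_b, tray_c and anything else above 1.5 N) or (contact force between tray_b and anything else below 0.5 N and contact force between each of tray_a, tray_c and anything else above 1.5 N) or (contact force between tray_c and anything else below 0.5 N and contact force between each of tray_a, tray_b and anything else above 1.5 N)) and angle between each of tray_a, tray_b, tray_c's own z axis and vertical below 0.08 rad and linear speed of crate below 0.02 m/s).
It fails at once if the surface gauge is moved more than 20 mm (distance of gauge from where it was at the start of the episode above 0.02 m).
It fails at once if the oil can is moved more than 20 mm (distance of oiler from where it was at the start of the episode above 0.02 m).
It fails at once if the steel bar is moved more than 20 mm (distance of bar from where it was at the start of the episode above 0.02 m).
It also fails if it takes over 72 s, if anything falls off the work surface, if the arm or the gripper's body presses on something with over 40 N, if the wrist force passes 120 N, or if a joint passes its speed limit or range.

### The arm

A 6-joint arm with a two-finger parallel gripper is mounted at the origin on the work surface. World frame = base frame: x ahead of the robot, y to its left, z up, the work surface at z = 0. Lengths are in m, angles in degrees, forces in N, time in s.
With the tool pointing down it reaches from about 0.35 to 0.875 m from the base axis. Payload 4.2 kg.
Tool frame: the origin (TCP) lies on the centre line of the jaws, within the pads' length; the fingertips stand 17 mm ahead of it and the grasp point (between the pads) lies 2 mm behind it (tips_ahead is the distance from the TCP to the fingertips, in m); z points along the fingers, x is the direction in which the jaws open and shut, and the axes are right-handed (so a half turn about z gives the same grasp; the last joint's range is limited). The gripper opens to 87 mm and grips with 3 to 60 N. Pads are 19 mm wide; open, the fingers measure 117 mm over their backs; the gripper's body (75 mm by 190 mm) begins 51 mm behind the grasp point.
Start: joints at [87.296, 22.042, 0.453, 0, -68.411, -14.817], TCP at [0.188, 0.596, 0.24] pointing down, gripper open.
Joint ranges: [-179.83, 179.83], [-69.29, 118.12], [-61.27, 80.66], [-181.25, 117.63], [-171.15, -9.14], [-177.46, 177.46]. Speed limits (degrees/s): [159.86, 159.86, 180, 180, 180, 180].

### API

Orientations are given as a 3x3 rotation matrix whose columns are the frame's x, y, z axes.
In Python, from station import sense, capture, camera_info, finish_job, boxes_of, spot_point, tips_ahead gives the robot as it stands. The module is installed in compiled form; this text tells all that it offers.
- The arm moves only by the tool carry_out, never from a script. Its arguments are lists of equal length, an entry for each row: "delta_pos": the shift along the tool's x, y, z scaled (see below), a list of three; "spin": the turn about the tool's z scaled (see below); "gripper": the opening in per cent of the stroke, from 0 (shut) to 100 (fully open). In form: {"delta_pos": [[x, y, z], ...], "spin": [spin, ...], "gripper": [gripper, ...]}. A call has 1 to 12 rows; each row is the pose to reach, as a shift and turn from the pose commanded when the call began, along the tool's axes at that moment; what a row does not reach only later rows make up. The controller multiplies each number of a shift by 0.1 m and each number of a turn by pi/4 rad. A row lasts 1/8 s, in which the tool goes at most 62.5 mm and 10.7 degrees, less where a joint would pass 70% of its speed; a pose out of reach is approached as far as the arm can. A call with a number of a shift or a turn outside -1 to 1 is refused whole. A call with a gripper value outside its range is refused whole. The fingers move at their own pace and stop on an object; the grip force is fixed at half the most. Time passes only in rows, so rows that repeat a pose let the fingers close. It gives the time, the measured TCP pose, the force and the opening at its end, in the units of the state.
- sense(): the state, without advancing time (a new reading comes with each control period).
- capture(name): name is "scene" or "top"; returns the picture (400x640x3 uint8, red, green, blue); there is no depth.
- camera_info(name): a dict with "fov_y" (degrees; the focal length in pixels is half the picture's height over the tangent of half this angle, whatever the lens; pixels are square), "cx", "cy" (the principal point, pixels), "origin" and "rotation" of the camera in the world. Camera axes: x right, y down, z forward; pixel columns grow to the right and rows downward; lengths in m; the calibration is good to about 2 mm. A picture is of the moment at which its call begins. camera_info takes no time and is no camera call.
- finish_job(): hands the job in, once; it reports no verdict.
Trained networks look in the newest picture that a camera, given by its name, has taken for a name from the list of things; names that differ only in an ending like _2 or _b are one class to them, and where a whole thing is asked for, a point or a joint stands for the part that bears it (a point fixed in the world has none). Each returns a list of dicts, best first, with "p" (0 to 1); they miss things now and then, are a little off and sometimes report something else, mostly with a low value. They report only what shows in the picture. A call takes as long as a camera call. They do not tell look-alikes from the thing itself.
- boxes_of(camera, query): "centre" ([x, y, z] in m, in world coordinates, good to about 4 mm: the middle of the surface that is visible of it).
- spot_point(camera, query): "centre" ([x, y, z] in m, in world coordinates, good to about 4 mm: a listed point, or the origin of a listed thing).
The state is a dict: "time_s": time; "joints": joint angles; "joint_velocities": joint speeds; "effort": joint torques, N m; "tcp_pos": TCP position; "ee_rot": TCP orientation; "wrist_force": force on the tool from outside, world axes, zero at the start; "moment": the same for the moment, N m; "gripper_width": opening from 0.0 (shut) to 1.0 (fully open).
Only numpy, scipy, OpenCV 4.12 (cv2) and the standard library are available. Lean on these libraries where they do the work, as an engineer would, in place of code of your own. Each camera call takes 0.05 s, during which the arm holds its last target. There are 200 camera calls.

## Working session

There is one attempt and no reset: what is moved stays moved. The work goes in short steps, Python scripts to look and compute and a tool call to move; the robot and the scene stay as the last step left them, time stands still between calls to the robot, and variables do not carry over. Pictures are saved under pics/ and viewed, about 8 in all and at most 12, crops included, and the job is handed in when it is done.

Besides the shell and the picture viewer there is one more tool, called after "Call:" as a command line: name --pt "numbers of a row" for each row, then --argument value for the rest. carry_out: Moves the arm, as the interface text tells. Its arguments: {"type":"object","properties":{"delta_pos":{"type":"array","items":{"type":"array","items":{"type":"number","minimum":-1,"maximum":1}}},"spin":{"type":"array","items":{"type":"number","minimum":-1,"maximum":1}},"gripper":{"type":"array","items":{"type":"number"}}},"required":["delta_pos","spin","gripper"]}

```bash
mkdir -p pics
python3 - <<'E'
from station import *
import cv2,numpy as np
s=sense();print(s['tcp_pos'],np.round(s['ee_rot'],3).tolist(),s['time_s'])
for c in('scene','top'):
    im=capture(c);cv2.imwrite(f'pics/{c}0.png',im[:,:,::-1])
    i=camera_info(c);print(c,i)
    for q in('crate','gauge','oiler','bar','rack'):
        print(q,[(np.round(d['centre'],3).tolist(),round(d['p'],2)) for d in spot_point(c,q)][:5])
    print('bail',[(np.round(d['centre'],3).tolist(),round(d['p'],2)) for d in spot_point(c,'bail_a')][:5])
E
```

```text
[0.18798168 0.59545622 0.2384673 ] [[-0.301, -0.954, -0.001], [-0.954, 0.301, -0.002], [0.002, -0.0, -1.0]] 0.0
scene {'fov_y': 47.73994835462634, 'cx': 316.7192245587213, 'cy': 210.41383366940485, 'origin': array([ 1.14306463, -0.5902424 ,  0.92852065]), 'rotation': array([[ 7.31084584e-01,  4.55920398e-01, -5.07594249e-01],
       [ 6.82286840e-01, -4.88518542e-01,  5.43906520e-01],
       [ 8.87444634e-06, -7.43966548e-01, -6.68216863e-01]])}
crate [([0.608, 0.017, 0.002], 0.91), ([0.288, 0.381, -0.0], 0.89), ([0.635, 0.234, 0.0], 0.6)]
gauge [([0.591, -0.368, -0.002], 0.69), ([0.51, 0.377, 0.002], 0.48)]
oiler [([0.513, 0.38, 0.002], 0.75), ([0.759, 0.052, -0.001], 0.36)]
bar [([0.759, 0.051, -0.004], 0.9)]
rack [([0.485, 0.002, -0.002], 0.67)]
bail [([0.481, 0.006, 0.208], 0.94), ([0.488, -0.16, 0.209], 0.81), ([0.472, 0.166, 0.21], 0.67)]
top {'fov_y': 57.22676975768751, 'cx': 322.5991447411085, 'cy': 198.7985698320399, 'origin': array([0.45407161, 0.04269569, 1.0827229 ]), 'rotation': array([[-1.40498354e-03, -9.95198676e-01,  9.78653211e-02],
       [-9.99957373e-01,  5.05085631e-04, -9.21943630e-03],
       [ 9.12574043e-03, -9.78741025e-02, -9.95156963e-01]])}
crate [([0.609, 0.018, 0.0], 0.96), ([0.512, 0.377, 0.001], 0.72), ([0.29, 0.384, -0.001], 0.67), ([0.486, 0.006, 0.211], 0.58), ([0.494, -0.158, 0.102], 0.48)]
gauge [([0.586, -0.374, -0.0], 0.76), ([0.754, 0.052, 0.0], 0.27)]
oiler [([0.512, 0.376, 0.001], 0.86)]
bar [([0.756, 0.05, -0.0], 0.8)]
rack [([0.482, 0.002, 0.002], 0.92)]
bail [([0.475, 0.168, 0.209], 0.79), ([0.493, -0.154, 0.211], 0.74), ([0.484, 0.005, 0.209], 0.6)]
```

View pics/scene0.png

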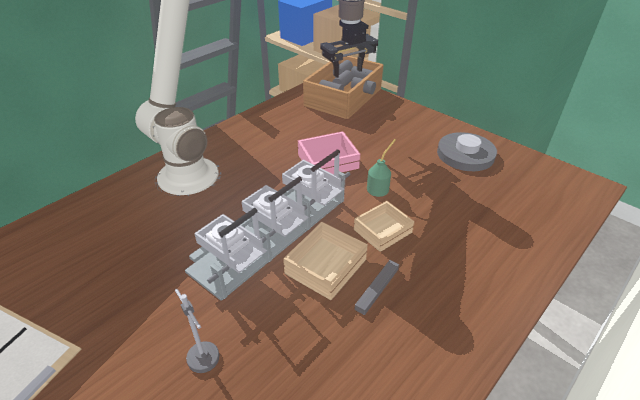

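View pics/top0.png

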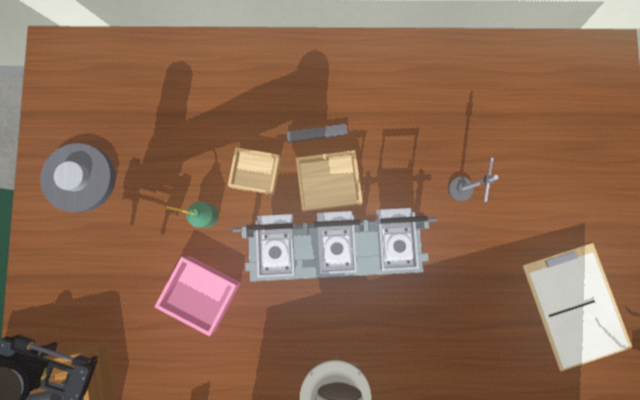

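Candidates for the crate: the large tan crate at top (328,180), the small tan one at (254,170), and the pink one at (198,295). The orange-brown bin of pipes is at scene (343,85). I choose the large tan crate and will check it in one crop while the arm sets off to bail a.

Call:
carry_out --pt "0.42 -0.46 -0.1" --pt "0.84 -0.92 -0.1" --spin '[0, 0]' --gripper '[0, 0]'

```text
time_s: 0.95
tcp_pos: [0.2509, 0.488, 0.25]
ee_rot: [[-0.299, -0.954, 0.001], [-0.954, 0.299, 0.001], [-0.001, -0.0, -1.0]]
wrist_force: [1.1, 0.1, 0.5]
gripper_width: 0.856
```

Call:
carry_out --pt "0.42 -0.46 0" --pt "0.84 -0.92 0" --spin '[0, 0]' --gripper '[0, 0]'

```text
time_s: 1.2
tcp_pos: [0.3135, 0.379, 0.2499]
ee_rot: [[-0.3, -0.954, 0.001], [-0.954, 0.3, 0.001], [-0.001, -0.0, -1.0]]
wrist_force: [-0.1, -0.6, 0.6]
gripper_width: 0.632
```

Call:
carry_out --pt "0.42 -0.46 0" --pt "0.84 -0.92 0" --spin '[0, 0]' --gripper '[0, 0]'

```text
time_s: 1.45
tcp_pos: [0.376, 0.2712, 0.25]
ee_rot: [[-0.3, -0.954, 0.001], [-0.954, 0.3, 0.001], [-0.001, -0.001, -1.0]]
wrist_force: [0.8, -0.4, 0.0]
gripper_width: 0.402
```

Call:
carry_out --pt "0.42 -0.46 0" --pt "0.84 -0.92 0.1" --pt "0.84 -0.92 0.1" --pt "0.84 -0.92 0.1" --spin '[-0.2, -0.458, -0.458, -0.458]' --gripper '[0, 0, 0, 0]'

```text
time_s: 1.95
tcp_pos: [0.438, 0.1642, 0.2395]
ee_rot: [[0.051, -0.999, -0.0], [-0.999, -0.051, -0.0], [0.0, 0.0, -1.0]]
wrist_force: [-0.6, -0.4, 0.6]
gripper_width: 0.013
```

Run:
```python
import cv2
im=cv2.imread('pics/top0.png');cv2.imwrite('pics/crop.png',cv2.resize(im[110:290,215:435],None,fx=3.6,fy=3.3,interpolation=2)[:,:800])
```

```text
(no output)
```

View pics/crop.png

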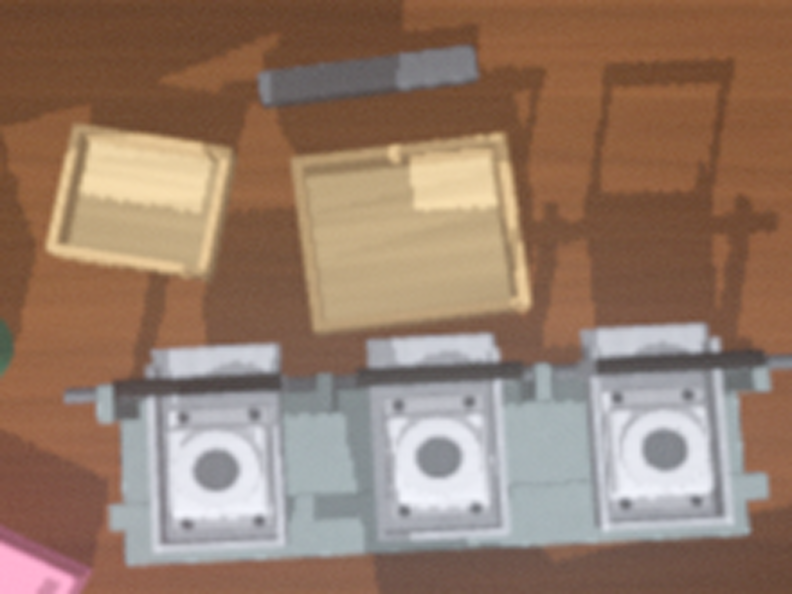

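The crop confirms it. The large tan crate is the wooden one in front of tray b, turned about 7° where the rack is at about 3°. Next I feel tray a.

Call:
carry_out --pt "0 0 0.35" --pt "0 0 0.35" --pt "0 -0.12 0.35" --pt "0 -0.16 0.35" --pt "0 -0.2 0.35" --pt "0 -0.24 0.35" --pt "0 -0.28 0.35" --pt "0 -0.28 0.35" --pt "0 -0.28 0.35" --spin '[0, 0, 0, 0, 0, 0, 0, 0, 0]' --gripper '[0, 0, 0, 0, 0, 0, 0, 0, 0]'

```text
time_s: 3.08
tcp_pos: [0.4656, 0.1665, 0.2045]
ee_rot: [[0.054, -0.999, -0.0], [-0.999, -0.054, -0.0], [0.0, 0.0, -1.0]]
wrist_force: [-3.3, 1.6, 2.3]
gripper_width: 0.002
```

```bash
cat > feel.py <<'E'
from station import *
import numpy as np
f=[]
for k in range(8): capture('top'); f.append(sense()['wrist_force'])
print(np.mean(f,0).round(2),np.std(f,0).round(2),np.round(sense()['tcp_pos'],4),sense()['time_s'])
print([np.round(d['centre'],3).tolist() for d in spot_point('top','bail_a')])
E
python3 feel.py
```

```text
[-2.88  0.19  1.57] [0.61 0.38 0.64] [0.4655 0.1665 0.2045] 3.475
[[0.492, -0.156, 0.209], [0.484, 0.17, 0.21], [0.484, 0.003, 0.209]]
```

Tray a reads 2.9 N, so it is light. Next is b.

Call:
carry_out --pt "0 0.14 0" --pt "0 0.28 0" --pt "0 0.28 -0.35" --pt "0.45 0.28 -0.35" --pt "0.9 0.28 -0.35" --spin '[0, 0, 0, 0, 0]' --gripper '[0, 0, 0, 0, 0]'

```text
time_s: 4.15
tcp_pos: [0.4422, 0.0748, 0.2403]
ee_rot: [[0.056, -0.998, 0.002], [-0.998, -0.056, 0.001], [-0.001, -0.002, -1.0]]
wrist_force: [-0.1, -0.0, 0.3]
gripper_width: 0.003
```

Call:
carry_out --pt "0.5 0 0" --pt "0.7 0 0" --pt "0.7 0 0.35" --pt "0.7 0 0.35" --pt "0.7 -0.12 0.35" --pt "0.7 -0.16 0.35" --pt "0.7 -0.2 0.35" --pt "0.7 -0.24 0.35" --pt "0.7 -0.28 0.35" --pt "0.7 -0.28 0.35" --pt "0.7 -0.28 0.35" --spin '[0, 0, 0, 0, 0, 0, 0, 0, 0, 0, 0]' --gripper '[0, 0, 0, 0, 0, 0, 0, 0, 0, 0, 0]'

```text
time_s: 5.52
tcp_pos: [0.4742, 0.0068, 0.2045]
ee_rot: [[0.054, -0.999, -0.0], [-0.999, -0.054, 0.0], [-0.0, 0.0, -1.0]]
wrist_force: [-2.7, 1.4, 1.2]
gripper_width: 0.006
```

```bash
python3 feel.py
```

```text
[-2.51  0.4   1.24] [0.49 0.45 0.51] [0.4742 0.0068 0.2045] 5.925
[[0.492, -0.156, 0.209], [0.472, 0.168, 0.21]]
```

b is light as well (2.5 N), so I'll confirm with c.

Call:
carry_out --pt "0 0.14 0" --pt "0 0.28 0" --pt "0 0.28 -0.35" --pt "0.45 0.28 -0.35" --pt "0.9 0.28 -0.35" --spin '[0, 0, 0, 0, 0]' --gripper '[0, 0, 0, 0, 0]'

```text
time_s: 6.6
tcp_pos: [0.4511, -0.085, 0.2405]
ee_rot: [[0.056, -0.998, 0.003], [-0.998, -0.056, 0.0], [-0.0, -0.003, -1.0]]
wrist_force: [1.5, 0.5, 0.0]
gripper_width: 0.005
```

Call:
carry_out --pt "0.5 0 0" --pt "0.7 0 0" --pt "0.7 0 0.35" --pt "0.7 0 0.35" --pt "0.7 -0.12 0.35" --pt "0.7 -0.16 0.35" --pt "0.7 -0.2 0.35" --pt "0.7 -0.24 0.35" --pt "0.7 -0.28 0.35" --pt "0.7 -0.28 0.35" --pt "0.7 -0.28 0.35" --spin '[0, 0, 0, 0, 0, 0, 0, 0, 0, 0, 0]' --gripper '[0, 0, 0, 0, 0, 0, 0, 0, 0, 0, 0]'

```text
time_s: 7.98
tcp_pos: [0.4818, -0.1529, 0.205]
ee_rot: [[0.054, -0.999, -0.002], [-0.999, -0.054, -0.0], [-0.0, 0.002, -1.0]]
wrist_force: [-5.8, 0.8, 4.6]
gripper_width: 0.006
```

```bash
python3 feel.py
```

```text
[-5.51  0.39  3.92] [0.57 0.58 0.46] [ 0.4817 -0.1529  0.205 ] 8.375
[[0.475, 0.168, 0.212]]
```

Tray c is the heavy one at 5.5 N. Next I go to the crate's +y wall, grip it and slide the crate along to c.

Call:
carry_out --pt "0 0.14 0" --pt "0 0.28 0" --pt "0 0.28 -0.45" --pt "-0.5 0.28 -0.45" --pt "-1 0.28 -0.45" --spin '[0, 0, 0, 0, 0]' --gripper '[0, 0, 0, 0, 0]'

```text
time_s: 9.05
tcp_pos: [0.4496, -0.0537, 0.2504]
ee_rot: [[0.052, -0.999, 0.004], [-0.999, -0.052, 0.001], [-0.001, -0.004, -1.0]]
wrist_force: [0.8, 0.5, 0.1]
gripper_width: 0.004
```

Call:
carry_out --pt "-0.4 -0.4 0" --pt "-0.8 -0.8 0" --pt "-1 -1 0" --spin '[0, 0, 0]' --gripper '[45, 45, 45]'

```text
time_s: 9.43
tcp_pos: [0.5455, 0.0529, 0.2496]
ee_rot: [[0.056, -0.998, 0.002], [-0.998, -0.056, 0.001], [-0.001, -0.002, -1.0]]
wrist_force: [0.0, 0.1, -0.6]
gripper_width: 0.259
```

Call:
carry_out --pt "-0.44 -0.58 0" --pt "-0.44 -0.58 0" --pt "-0.44 -0.58 0.5" --pt "-0.44 -0.58 1.0" --pt "-0.44 -0.58 1.0" --spin '[-0.09, -0.09, -0.09, -0.09, -0.09]' --gripper '[45, 45, 45, 45, 45]'

```text
time_s: 10.05
tcp_pos: [0.5965, 0.0964, 0.146]
ee_rot: [[0.123, -0.992, -0.008], [-0.992, -0.123, -0.003], [0.002, 0.009, -1.0]]
wrist_force: [0.0, 0.2, 0.9]
gripper_width: 0.446
```

Run:
```python
from station import *
import cv2,numpy as np
im=capture('scene');cv2.imwrite('pics/s1.png',cv2.resize(im[120:330,180:460,::-1],None,fx=2.6,fy=2.6))
print(sense()['tcp_pos'],sense()['gripper_width'],[np.round(d['centre'],3).tolist() for d in spot_point('scene','crate')])
```

```text
[0.59893137 0.09702635 0.14928862] 0.4498856084677004 [[0.639, 0.233, 0.001], [0.286, 0.381, 0.003], [0.609, 0.022, 0.0]]
```

View pics/s1.png

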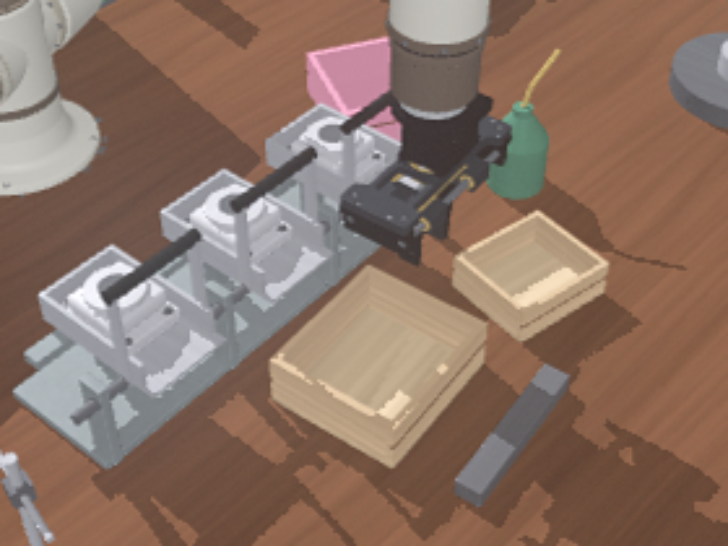

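The view shows the gripper at (410,200), above the +y wall whose rim runs from (370,270) to (485,325). It is clear of the small crate at (530,275). All three castings are in their trays. I descend and grip.

Call:
carry_out --pt "0 0 0.4" --pt "0 0 0.8" --pt "0 0 0.99" --pt "0 0 0.99" --pt "0 0 0.99" --pt "0 0 0.99" --pt "0 0 0.99" --pt "0 0 0.99" --spin '[0, 0, 0, 0, 0, 0, 0, 0]' --gripper '[45, 45, 45, 45, 0, 0, 0, 0]'

```text
time_s: 11.15
tcp_pos: [0.6001, 0.0985, 0.0512]
ee_rot: [[0.124, -0.992, 0.002], [-0.992, -0.124, 0.001], [-0.001, -0.002, -1.0]]
wrist_force: [-1.0, 0.4, 1.3]
gripper_width: 0.087
```

Call:
carry_out --pt "0.12 0 0" --pt "0.3 0 0" --pt "0.5 0 0" --pt "0.7 0.05 0" --pt "0.82 0.05 0" --spin '[0, 0, 0, 0, 0]' --gripper '[0, 0, 0, 0, 0]'

```text
time_s: 11.78
tcp_pos: [0.6055, 0.0163, 0.0512]
ee_rot: [[0.124, -0.992, 0.002], [-0.992, -0.124, 0.002], [-0.001, -0.002, -1.0]]
wrist_force: [-0.8, 6.6, 2.9]
gripper_width: 0.092
```

Call:
carry_out --pt "0.2 0.05 0" --pt "0.4 0.1 0" --pt "0.6 0.2 0" --pt "0.75 0.3 0" --pt "0.82 0.39 0" --pt "0.82 0.39 0" --pt "0.82 0.39 0" --spin '[0.02, 0.05, 0.087, 0.087, 0.087, 0.087, 0.087]' --gripper '[0, 0, 0, 0, 0, 0, 0]'

```text
time_s: 12.65
tcp_pos: [0.5765, -0.0714, 0.0512]
ee_rot: [[0.057, -0.998, -0.0], [-0.998, -0.057, -0.002], [0.002, 0.0, -1.0]]
wrist_force: [1.8, -5.0, 5.9]
gripper_width: 0.09
```

Run:
```python
from station import *
import cv2,numpy as np
for c in('top','scene'):
    im=capture(c)
    print(c,*[(q,[(np.round(d['centre'],3).tolist(),round(d['p'],2)) for d in spot_point(c,q)]) for q in('crate','bail_c','tray_c')])
    if c=='top':cv2.imwrite('pics/t2.png',cv2.resize(im[110:290,215:475,::-1],None,fx=3,fy=3))
```

```text
top ('crate', [([0.295, 0.384, -0.003], 0.78), ([0.581, -0.153, -0.001], 0.72), ([0.641, 0.237, 0.003], 0.6)]) ('bail_c', [([0.475, 0.169, 0.212], 0.9), ([0.486, 0.004, 0.214], 0.89), ([0.493, -0.158, 0.209], 0.76)]) ('tray_c', [([0.496, -0.156, 0.1], 0.62), ([0.472, 0.163, 0.104], 0.58), ([0.482, 0.002, 0.099], 0.57)])
scene ('crate', [([0.636, 0.232, -0.001], 0.97), ([0.286, 0.38, 0.004], 0.74), ([0.58, -0.152, 0.002], 0.71)]) ('bail_c', [([0.473, 0.166, 0.212], 0.92), ([0.489, -0.16, 0.209], 0.65)]) ('tray_c', [([0.473, 0.161, 0.102], 0.97), ([0.491, -0.151, 0.104], 0.94), ([0.484, 0.0, 0.105], 0.66)])
```

View pics/t2.png

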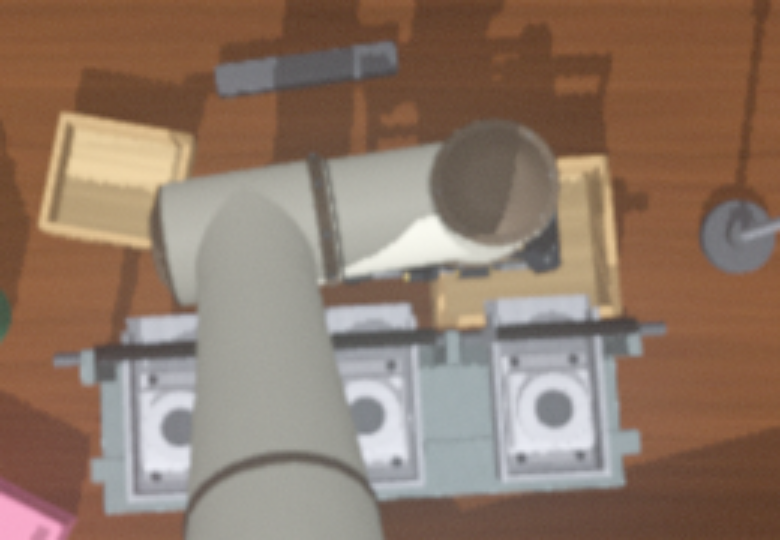

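Crate is at (0.581, -0.153), square and abreast of tray c: its right part shows at (580,240), with c's lip over the near rim. I release and go behind bail c.

Call:
carry_out --pt "0 0 0" --pt "0 0 0" --pt "0 0 0" --pt "0 0 -0.3" --pt "0 0 -0.7" --pt "0 0 -1" --spin '[0, 0, 0, 0, 0, 0]' --gripper '[40, 40, 40, 40, 40, 40]'

```text
time_s: 13.8
tcp_pos: [0.5763, -0.0702, 0.1518]
ee_rot: [[0.056, -0.998, 0.0], [-0.998, -0.056, 0.0], [-0.0, -0.0, -1.0]]
wrist_force: [0.7, 0.3, -0.1]
gripper_width: 0.395
```

Call:
carry_out --pt "0 0 -0.5" --pt "0 0 -1" --pt "0 0 -1" --pt "0.38 0.5 -1" --pt "0.76 0.95 -1" --spin '[0, 0, 0, 0, 0]' --gripper '[40, 20, 0, 0, 0]'

```text
time_s: 14.42
tcp_pos: [0.4838, -0.1518, 0.249]
ee_rot: [[0.058, -0.998, -0.003], [-0.998, -0.058, 0.001], [-0.001, 0.003, -1.0]]
wrist_force: [-0.3, -1.4, 0.7]
gripper_width: 0.047
```

Call:
carry_out --pt "0 0.31 0" --pt "0 0.31 0" --pt "0 0.31 0.47" --pt "0 0.31 0.47" --spin '[0, 0, 0, 0]' --gripper '[0, 0, 0, 0]'

```text
time_s: 14.92
tcp_pos: [0.4526, -0.1529, 0.2002]
ee_rot: [[0.056, -0.998, -0.009], [-0.998, -0.056, 0.001], [-0.001, 0.009, -1.0]]
wrist_force: [0.9, 0.4, -0.5]
gripper_width: 0.006
```

Run:
```python
from station import *
import cv2,numpy as np
print(sense()['tcp_pos'])
im=capture('scene');cv2.imwrite('pics/s3.png',cv2.resize(im[140:350,160:440,::-1],None,fx=2.6,fy=2.6))
print([(np.round(d['centre'],3).tolist(),round(d['p'],2)) for d in spot_point('scene','crate')])
```

```text
[ 0.45261258 -0.15288295  0.2001968 ]
[([0.581, -0.155, 0.0], 0.82), ([0.637, 0.232, 0.0], 0.8), ([0.287, 0.383, 0.003], 0.74)]
```

View pics/s3.png

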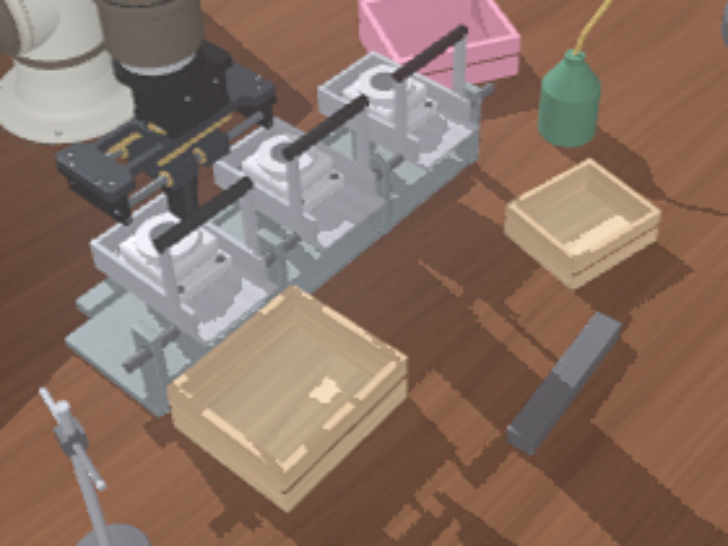

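Everything is clear: fingers behind bail c, crate below c's lip. I tip tray c.

Call:
carry_out --pt "0 -0.15 0" --pt "0 -0.25 0" --pt "0 -0.35 0.03" --pt "0 -0.45 0.06" --pt "0 -0.55 0.1" --pt "0 -0.65 0.15" --pt "0 -0.75 0.2" --pt "0 -0.83 0.25" --pt "0 -0.92 0.3" --pt "0 -1 0.35" --pt "0 -1 0.35" --spin '[0, 0, 0, 0, 0, 0, 0, 0, 0, 0, 0]' --gripper '[0, 0, 0, 0, 0, 0, 0, 0, 0, 0, 0]'

```text
time_s: 16.4
tcp_pos: [0.5563, -0.1476, 0.1682]
ee_rot: [[0.057, -0.998, 0.002], [-0.998, -0.057, -0.0], [0.0, -0.002, -1.0]]
wrist_force: [0.4, 0.1, -0.0]
gripper_width: 0.005
```

Call:
carry_out --pt "0 -0.05 0.05" --pt "0 -0.09 0.1" --pt "0 -0.09 0.1" --pt "0 -0.09 0.1" --pt "0 -0.09 0.1" --spin '[0, 0, 0, 0, 0]' --gripper '[0, 0, 0, 0, 0]'

```text
time_s: 17.02
tcp_pos: [0.562, -0.1474, 0.1579]
ee_rot: [[0.056, -0.998, -0.004], [-0.998, -0.056, 0.0], [-0.0, 0.004, -1.0]]
wrist_force: [-4.9, -0.0, 0.6]
gripper_width: 0.002
```

Run:
```python
from station import *
import cv2,numpy as np
im=capture('scene');cv2.imwrite('pics/s4.png',cv2.resize(im[140:350,160:440,::-1],None,fx=2.6,fy=2.6))
print(sense()['wrist_force'],[(np.round(d['centre'],3).tolist(),round(d['p'],2)) for d in spot_point('scene','crate')])
```

```text
[-5.53270748 -0.50616052  0.30805465] [([0.636, 0.235, 0.001], 0.97), ([0.288, 0.385, 0.002], 0.88), ([0.583, -0.149, 0.002], 0.66)]
```

View pics/s4.png

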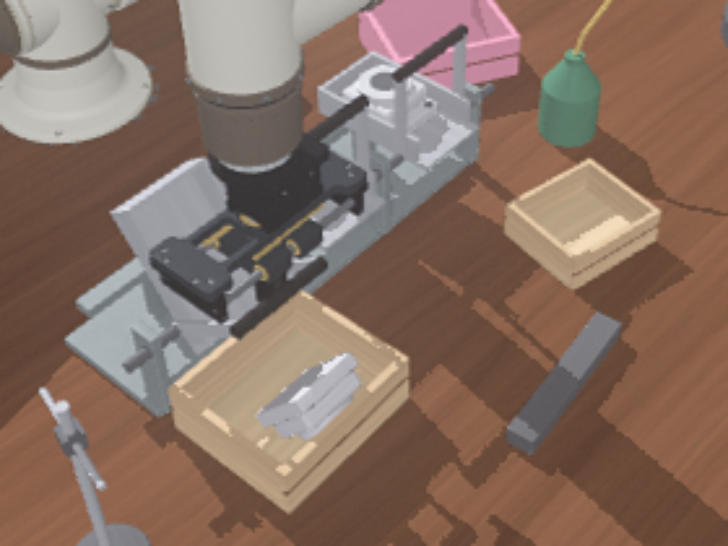

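The casting is in the crate, leaning at (310,395). I let the tray back down along the same path and then lift clear.

Call:
carry_out --pt "0 0.09 -0.1" --pt "0 0.18 -0.15" --pt "0 0.27 -0.2" --pt "0 0.36 -0.25" --pt "0 0.45 -0.3" --pt "0 0.54 -0.35" --pt "0 0.63 -0.4" --pt "0 0.71 -0.43" --pt "0 0.79 -0.45" --pt "0 0.87 -0.45" --pt "0 1 -0.45" --spin '[0, 0, 0, 0, 0, 0, 0, 0, 0, 0, 0]' --gripper '[0, 0, 0, 0, 0, 0, 0, 0, 0, 0, 0]'

```text
time_s: 18.5
tcp_pos: [0.4635, -0.1529, 0.2035]
ee_rot: [[0.056, -0.998, 0.001], [-0.998, -0.056, -0.0], [0.0, -0.001, -1.0]]
wrist_force: [0.2, -0.1, 0.2]
gripper_width: 0.001
```

Call:
carry_out --pt "0 0.3 0" --pt "0 0.6 0" --pt "0 0.6 -0.5" --pt "0 0.6 -0.5" --pt "0 0.6 -0.5" --spin '[0, 0, 0, 0, 0]' --gripper '[0, 0, 0, 0, 0]'

```text
time_s: 19.12
tcp_pos: [0.4036, -0.1562, 0.2536]
ee_rot: [[0.056, -0.998, 0.001], [-0.998, -0.056, 0.0], [-0.0, -0.001, -1.0]]
wrist_force: [0.1, -0.4, -0.1]
gripper_width: 0.005
```

Run:
```python
from station import *
import cv2,numpy as np
im=capture('scene');cv2.imwrite('pics/s5.png',cv2.resize(im[140:350,160:440,::-1],None,fx=2.6,fy=2.6))
print(sense()['wrist_force'],sense()['tcp_pos'])
for q in('crate','bail_c','gauge','oiler','bar'):print(q,[(np.round(d['centre'],3).tolist(),round(d['p'],2)) for d in spot_point('scene',q)])
```

```text
[-0.15605279  0.68777799 -0.72561627] [ 0.40335553 -0.15618054  0.2530061 ]
crate [([0.288, 0.379, 0.001], 0.82), ([0.58, -0.152, 0.0], 0.59), ([0.634, 0.233, 0.0], 0.57)]
bail_c [([0.472, 0.166, 0.212], 0.85), ([0.481, 0.004, 0.208], 0.81), ([0.488, -0.161, 0.209], 0.73)]
gauge [([0.586, -0.373, -0.004], 0.67)]
oiler [([0.514, 0.379, 0.001], 0.76)]
bar [([0.755, 0.053, -0.002], 0.9)]
```

View pics/s5.png

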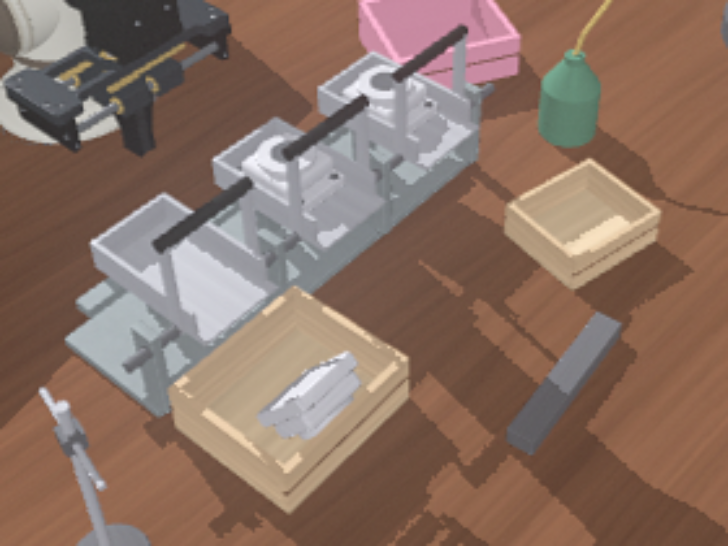

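Tray c (190,270) is empty and level. The casting is in the crate (310,395), and trays a and b still hold theirs. Handing in.

```bash
python3 -c "
from station import *
print(finish_job())"
```

```text
the job is handed in; nothing more can be done
None
```

The heavy casting was in tray c. I slid the large tan crate in front of that tray, tipped the casting into it, let the tray back down level and handed the job in at about 19 s of the 72 s allowed.

- **Feeling the trays:** the handle push read 2.9 N on a, 2.5 N on b and 5.5 N on c, matching two light castings and one heavy.
- **Crate:** it ended at about (0.580, -0.152) m, within 2 mm of where I aimed. The casting lies in it, leaning against the far wall.
- **Trays:** c is empty and looks level, with its bail back at its starting spot to within about 5 mm. Trays a and b still hold their castings.
- **Bystanders:** the gauge, oil can and steel bar were found within about 5 mm of their first positions, which is about the camera's accuracy.

None of these checks failed or disagreed. The crate's weight on the bench was not measured, as I had no sensor for it, and the hand-in gave no verdict.

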